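# Push a core out of its sleeve with the lever jack

### The arm

A 6-joint arm with a two-finger parallel gripper is mounted at the origin on a cart in front of the work surface, level with it; the furniture and walls round the work are solid. World frame = base frame: x ahead of the robot, y to its left, z up, the work surface at z = 0. Lengths are in mm, angles in rad, forces in N, time in s.
With the tool pointing down it reaches from about 375 to 825 mm from the base axis. Payload 5.5 kg.
Tool frame: the origin (TCP) lies on the centre line of the jaws, within the pads' length; the fingertips stand 14 mm ahead of it and the grasp point (between the pads) lies 5 mm behind it (robot.tip_extent is the distance from the TCP to the fingertips, in mm); z points along the fingers, x is the direction in which the jaws open and shut, and the axes are right-handed (so a half turn about z gives the same grasp; the last joint's range is limited). The gripper opens to 85 mm and grips with 20 to 120 N. Pads are 22 mm wide; open, the fingers measure 114 mm over their backs; the gripper's body (76 mm by 85 mm) begins 54 mm behind the grasp point. The pads swing forward as they close: fully open they stand 13 mm farther back than shut.
Start: joints at [-1.204, 0.314, -0.047, 1.21, 0, 1.571], TCP at [215.174, -560.085, 217.599] pointing down, gripper open.
Joint ranges: [-2.67, 2.67], [-0.69, 1.73], [-1.03, 1.25], [-2.08, 2.16], [-1.42, 1.45], [-3.14, 3.14]. Speed limits (rad/s): [2.39, 2.39, 3.01, 3.14, 3.14, 3.14].

### API

Orientations are given as a 3x3 rotation matrix whose columns are the frame's x, y, z axes.
In Python, from station import robot gives the robot as it stands. The module is installed in compiled form; this text tells all that it offers.
- The arm moves only by the tool step_arm, never from a script. Its argument "targets" is one flat list of numbers, 7 for each row, row after row: the shift along the tool's x, y, z in m, then the turn, a rotation vector about the tool's x, y, z in rad, then the finger opening in m, from 0 to 0.0854. A call has 1 to 8 rows; each row shifts and turns the commanded pose from where the row before left it, along the tool's axes as they then stand; what a row does not reach is not made up. A row lasts 1/8 s, in which the tool goes at most 62.5 mm and 10.7 degrees, less where a joint would pass 70% of its speed; a pose out of reach is approached as far as the arm can. A call with a gripper value outside its range is refused whole. The fingers move at their own pace and stop on an object; "force" is the grip in N (left out, the last holds). Time passes only in rows, so rows that do not move let the fingers close. It gives the time, the measured TCP pose, the force and the opening at its end, in the units of the state.
- robot.get_obs(): the state, without advancing time (a new reading comes with each control period).
- robot.read_camera(name): name is "scene" or "top" or "wrist"; returns the picture (400x640x3 uint8, red, green, blue); there is no depth.
- robot.get_calibration(name): a dict with "fx", "fy", "cx", "cy" (pixels), "R" (3x3) and "t" (3): a world point X has camera coordinates R X + t. Camera axes: x right, y down, z forward; pixel columns grow to the right and rows downward; lengths in mm; the calibration is good to about 2 mm. The wrist camera is an equidistant fisheye: a pixel r from the principal point sees the ray r / f radians off the axis. A picture is of the moment at which its call begins: read the wrist's pose just before it. get_calibration takes no time and is no camera call; for the wrist camera it gives the pose at the moment of the call.
- robot.sign_off(): hands the job in, once; it reports no verdict.
The state is a dict: "time": time; "joint_pos": joint angles; "qvel": joint speeds; "tau": joint torques, N m; "tool_pos": TCP position; "eef_rot": TCP orientation; "contact_force": force on the tool from outside, world axes, zero at the start; "moment": the same for the moment, N m; "finger_gap": finger opening in mm.
Only numpy, scipy, OpenCV 4.12 (cv2) and the standard library are available. Lean on these libraries where they do the work, as an engineer would, in place of code of your own. Each camera call takes 0.05 s, during which the arm holds its last target. There are 200 camera calls.

### The job

Set the hand-lever jack down in the cradle of the extruder bed, its ram facing the sleeve and its base flat between the rails and stops. Then leave it seated there and pump its lever through full strokes, letting it spring all the way back up each time, until the ram has pushed the plaster core right out of the sleeve into the trough. Do not touch the core yourself, and leave the other things on the bench where they are.

Things in the scene. Friction and masses are not known exactly. Their poses are not given: they have to be found in the camera images.
- jack_head (a point): Grip point of the loose hand-lever jack (0.66 kg, centre of mass 29 mm behind it): middle of the head's free front part, 43 mm above the base's underside. x along the ram to the front, z up. Base 140x50 mm, its middle 48 mm behind. Grey head 40 mm wide in y, from 63 mm behind to 22 mm ahead, top 19 mm above this point. Lever and steel reservoir at the rear; grip the front 50 mm across y.
- lever_pad (a point): Middle of the top of the lever's black grip pad, 24x52 mm; moves with the lever. At rest 88 mm behind jack_head and 67 mm higher, rising to the rear at 0.3 rad; fully down 104 mm behind and 28 mm higher, falling at 0.3 rad. It moves on an arc of radius 71 mm about the pivot, which lies 33 mm behind jack_head and 23 mm above it. Press from above.
- lever (a joint): Lever angle, rad: 0 at rest (up), 0.6 fully down at its stop. A spring returns it; 4 to 10 N on the pad takes it down. A ratchet brings the ram out 12 mm per full stroke down and back up; strokes that stop short of about 0.5, or are not let back up, gain little or nothing.
- ram (a joint): How far the ram has come out, m: 0 to 0.014 at the start; at about 0.065 the ratchet has no more teeth and further strokes (harmless) move it no more. Stays put between strokes. It takes 4 or 5 full strokes in all.
- ram_tip (a point): Centre of the front face of the ram's round head, 23 mm in diameter, 32 mm above the underside of the jack's base; 24 mm ahead of jack_head when fully in.
- cradle (a point): Middle of the cradle floor of the fixed bed, 6 mm above the bench; x towards sleeve and trough. The seated jack has its base's middle here, same x: jack_head 48 mm ahead, 43 mm up. Room inside: 147 mm in x between stops 12 mm high, 57 mm in y between rails 10 mm high. Steel sleeve (outside 52, bore 40 mm): x 94 to 130, axis 32 mm up. Trough to x 196.
- core: Plaster cylinder, 36 mm in diameter, 46 mm long, lying in the sleeve; origin at its centre, x along it. Centre about 119 mm ahead of the cradle point at the start; it is clear of the sleeve when that is over 153 mm.
- cup: Bystander: small open white sample cup, 47 mm wide, 39 mm high; origin under its centre.
- washer: Bystander: yellow-green wash bottle with a bent spout, 180 mm high; origin under its centre.
- timer: Bystander: flat white bench timer, 65 x 65 x 18 mm; origin under its centre.

How it is judged (in metres and radians):
On the way, in this order (a step that is already met when the one before it is completed fails the run):
1. the jack stands in the cradle, flat between rails and stops, ram towards the sleeve and not yet pumped (x of jack_head in the frame of cradle between 0.042 and 0.054 m and y of jack_head in the frame of cradle between -0.007 and 0.007 m and z of jack_head in the frame of cradle below 0.047 m and angle between jack_head's own z axis and vertical below 0.05 rad and value of joint ram below 0.02 m), for 0.2 s.
2. the seated jack has pushed the core clear of the sleeve (x of core in the frame of cradle above 0.153 m and value of joint ram above 0.056 m and z of jack_head in the frame of cradle below 0.049 m), for 0.2 s.
At the end, for the whole second after the job is handed in: The jack stands flat in the cradle (within the rails and stops, tilt under 0.05 rad), its ram out more than 56 mm, its lever back up (under 0.1 rad), and the core lies at rest in the trough, clear of the sleeve (centre more than 153 mm ahead of the cradle point) (x of jack_head in the frame of cradle between 0.042 and 0.054 m and y of jack_head in the frame of cradle between -0.007 and 0.007 m and z of jack_head in the frame of cradle below 0.047 m and angle between jack_head's own z axis and vertical below 0.05 rad and value of joint ram above 0.056 m and value of joint lever below 0.1 rad and x of core in the frame of cradle between 0.153 and 0.185 m and y of core in the frame of cradle between -0.015 and 0.015 m and z of core in the frame of cradle below 0.04 m and linear speed of core below 0.02 m/s); the robot touches nothing.
It fails at once if the robot touches the core (contact force between any of the fingers, the arm and core above 0.5 N).
It fails at once if the jack comes up out of the cradle during pumping (value of joint ram above 0.03 m and z of jack_head in the frame of cradle above 0.06 m).
It fails at once if a bystander is moved or knocked over (distance of any of cup, washer, timer from where it was at the start of the episode above 0.03 m or angle between any of washer, cup's own z axis and vertical above 0.5 rad).
It also fails if it takes over 64 s, if anything falls off the work surface, if the arm or the gripper's body presses on something with over 40 N, if the wrist force passes 120 N, or if a joint passes its speed limit or range.

## Working session

There is one attempt and no reset: what is moved stays moved. The work goes in short steps, Python scripts to look and compute and a tool call to move; the robot and the scene stay as the last step left them, time stands still between calls to the robot, and variables do not carry over. Pictures are saved under pics/ and viewed, about 8 in all and at most 12, crops included, and the job is handed in when it is done.

Besides the shell and the picture viewer there is one more tool, called by a JSON object that holds its "api" and its "payload", one argument or row to a line. step_arm: Moves the arm, as the interface text tells. Its arguments: {"type":"object","properties":{"targets":{"type":"array","items":{"type":"number"}},"force":{"type":"number"}},"required":["targets"]}

```bash
mkdir -p pics; python3 - <<'E'
from station import robot
import cv2
o=robot.get_obs()
for k in("time","tool_pos","eef_rot","finger_gap"):print(k,o[k])
for n in("top","scene"):
    c=robot.get_calibration(n);print(n,c)
    cv2.imwrite(f"pics/{n}1.png",robot.read_camera(n)[:,:,::-1])
E
```

```text
time 0.0
tool_pos [ 214.95927915 -559.54031786  216.74841498]
eef_rot [[ 3.58625156e-01 -9.33481467e-01 -5.89482818e-04]
 [-9.33480129e-01 -3.58625640e-01  1.58072360e-03]
 [-1.68697984e-03 -1.66167512e-05 -9.99998577e-01]]
finger_gap 85.6868119707143
top {'fx': 468.09388055845625, 'fy': 468.09388055845625, 'cx': 311.7960150754322, 'cy': 201.89197566704286, 'R': array([[ 0.02411686, -0.99966851, -0.00901421],
       [-0.98959771, -0.02259277, -0.14207725],
       [ 0.14182649,  0.01234689, -0.98981453]]), 't': array([ -13.37941672,  523.78249729, 1644.30305441])}
scene {'fx': 361.45826322163583, 'fy': 361.45826322163583, 'cx': 315.8435729657504, 'cy': 197.7858285801771, 'R': array([[ 0.63198033, -0.77488624,  0.01233633],
       [-0.32933009, -0.28293578, -0.90082686],
       [ 0.70152873,  0.56524213, -0.4340032 ]]), 't': array([-349.78385439,  250.9318556 ,  949.78969624])}
```

View pics/top1.png

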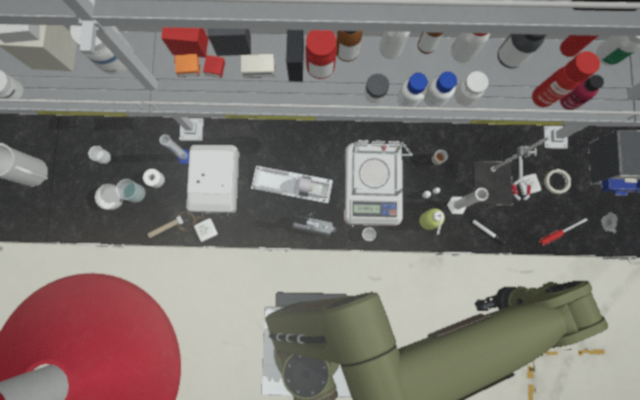

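View pics/scene1.png

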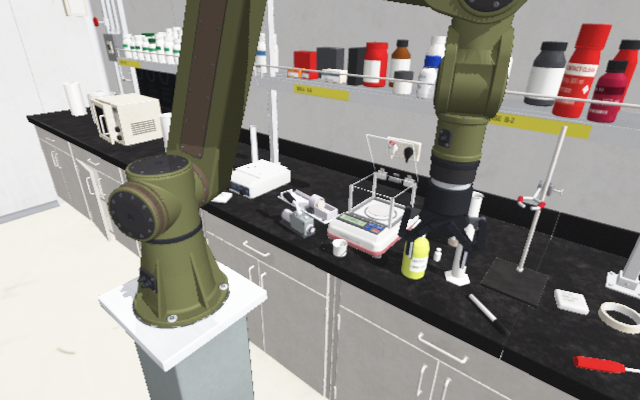

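Top shows the bed at about (292,184), the jack at (314,226), the cup at (369,234), the timer at (205,229), the wash bottle at (431,219) and the balance at (375,185). Next I'll enlarge the bed and jack.

```bash
cat > h.py <<'E'
import numpy as np
def ray(c,u,v,z):
    d=c["R"].T@np.array([(u-c["cx"])/c["fx"],(v-c["cy"])/c["fy"],1]);o=-c["R"].T@c["t"]
    return o+d*(z-o[2])/d[2]
def proj(c,X):
    p=c["R"]@np.asarray(X,float)+c["t"];return np.array([c["fx"]*p[0]/p[2]+c["cx"],c["fy"]*p[1]/p[2]+c["cy"]])
E
python3 - <<'E'
from station import robot
import cv2,numpy as np
from h import *
c=robot.get_calibration("top")
for n,u,v in[("bedL",253,180),("bedR",331,187),("jack",314,226),("cup",369,234),("wash",431,219),("timer",205,229)]:print(n,ray(c,u,v,20).round())
a=cv2.imread("pics/top1.png")[155:245,240:385]
b=cv2.imread("pics/scene1.png")[180:265,265:400]
a=cv2.resize(a,(800,497),interpolation=cv2.INTER_CUBIC)
cv2.imwrite("pics/a.png",a)
E
```

```text
bedL [602. 216.  20.]
bedR [583. -70.  20.]
jack [439. -11.  20.]
cup [ 415. -209.   20.]
wash [ 474. -432.   20.]
timer [419. 382.  20.]
```

View pics/a.png

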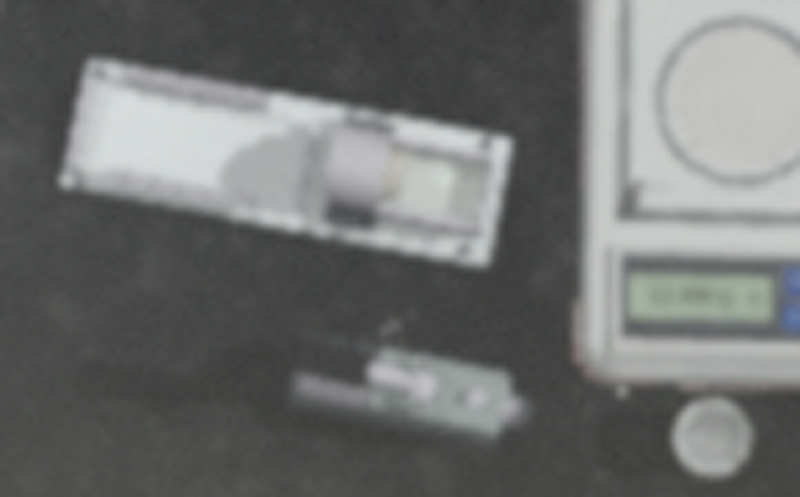

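The bed's cradle end is on the left and its sleeve is on the right. The jack, at about (400,395) in the crop, has its ram to the right too, so no flip is needed. Next I'll raise the arm and swing it over for a wrist view.

```bash
cat >> h.py <<'E'
from scipy.spatial.transform import Rotation as Ro
def plan(o,P,Rt,n,g):
    """n rows from the present pose to P (mm), Rt"""
    p=np.array(o["tool_pos"]);R=np.array(o["eef_rot"]);dp=(np.array(P)-p)/n/1000
    w=Ro.from_matrix(R.T@Rt).as_rotvec()/n
    for i in range(n):
        print(",".join(f"{v:.4g}" for v in [*(R.T@dp).round(4),*w.round(4),g]));R=R@Ro.from_rotvec(w).as_matrix()
def down(a):  # tool down, tool x at world yaw a
    c,s=np.cos(a),np.sin(a);return np.array([[c,s,0],[s,-c,0],[0,0,-1]])
E
python3 - <<'E'
from station import robot
from h import *
o=robot.get_obs()
o=dict(o);o["tool_pos"]=np.array(o["tool_pos"])+[0,0,80]
plan(o,[500,30,270],down(-.07),14,.085)
E
```

```text
-0.032,-0.0341,0.002,-0.0001,0.0001,-0.081,0.085
-0.0291,-0.0366,0.002,-0.0001,0.0001,-0.081,0.085
-0.0261,-0.0388,0.002,-0.0001,0.0001,-0.081,0.085
-0.0229,-0.0408,0.002,-0.0001,0.0001,-0.081,0.085
-0.0195,-0.0425,0.0019,-0.0001,0.0001,-0.081,0.085
-0.016,-0.044,0.0019,-0.0001,0.0001,-0.081,0.085
-0.0124,-0.0451,0.0019,-0.0001,0.0001,-0.081,0.085
-0.0087,-0.046,0.0019,-0.0001,0.0001,-0.081,0.085
-0.0049,-0.0465,0.0019,-0.0001,0.0001,-0.081,0.085
-0.0012,-0.0468,0.0019,-0.0001,0.0001,-0.081,0.085
0.0026,-0.0467,0.0019,-0.0001,0.0001,-0.081,0.085
0.0064,-0.0463,0.0019,-0.0001,0.0001,-0.081,0.085
0.0101,-0.0457,0.0019,-0.0001,0.0001,-0.081,0.085
0.0138,-0.0447,0.0019,-0.0001,0.0001,-0.081,0.085
```

{"api": "step_arm", "payload": {
  "targets": [0, 0, -0.04, 0, 0, 0, 0.085, 0, 0, -0.04, 0, 0, 0, 0.085, -0.032, -0.034, 0.002, 0, 0, -0.081, 0.085, -0.029, -0.037, 0.002, 0, 0, -0.081, 0.085, -0.026, -0.039, 0.002, 0, 0, -0.081, 0.085, -0.023, -0.041, 0.002, 0, 0, -0.081, 0.085, -0.0195, -0.0425, 0.002, 0, 0, -0.081, 0.085, -0.016, -0.044, 0.002, 0, 0, -0.081, 0.085]
}}

```text
time: 1.1
tool_pos: [338.2, -305.6, 285.3]
eef_rot: [[0.755, -0.656, -0.0], [-0.656, -0.755, 0.0], [-0.0, -0.0, -1.0]]
contact_force: [1.0, 0.1, 0.1]
finger_gap: 85.1
```

{"api": "step_arm", "payload": {
  "targets": [-0.0124, -0.045, 0.002, 0, 0, -0.081, 0.085, -0.0087, -0.046, 0.002, 0, 0, -0.081, 0.085, -0.005, -0.0465, 0.002, 0, 0, -0.081, 0.085, -0.001, -0.047, 0.002, 0, 0, -0.081, 0.085, 0.0026, -0.047, 0.002, 0, 0, -0.081, 0.085, 0.0064, -0.046, 0.002, 0, 0, -0.081, 0.085, 0.01, -0.0457, 0.002, 0, 0, -0.081, 0.085, 0.0138, -0.0447, 0.002, 0, 0, -0.081, 0.085]
}}

```text
time: 2.1
tool_pos: [501.0, 31.4, 269.3]
eef_rot: [[0.998, -0.067, -0.0], [-0.067, -0.998, -0.0], [-0.0, 0.0, -1.0]]
contact_force: [0.6, -0.2, 0.7]
finger_gap: 84.8
```

```bash
cat > look.py <<'E'
import sys,pickle,cv2
from station import robot
n=sys.argv[1]
o=robot.get_obs();c=robot.get_calibration("wrist");im=robot.read_camera("wrist")
pickle.dump((c,o),open(n+".pkl","wb"))
cv2.imwrite(f"pics/{n}_raw.png",im[:,:,::-1]);cv2.imwrite(f"pics/{n}.png",cv2.resize(im[:,:,::-1],(800,500),interpolation=cv2.INTER_CUBIC))
print(o["time"],o["tool_pos"].round(1),o["eef_rot"].round(3).tolist(),c["fx"],c["cx"],c["cy"],(-c["R"].T@c["t"]).round(1))
E
python3 look.py w1
```

```text
2.1 [501.   31.4 269.3] [[0.998, -0.067, -0.0], [-0.067, -0.998, -0.0], [-0.0, 0.0, -1.0]] 309.70691628693146 318.4824065395228 202.49743091398133 [507.8 111.7 426. ]
```

View pics/w1.png

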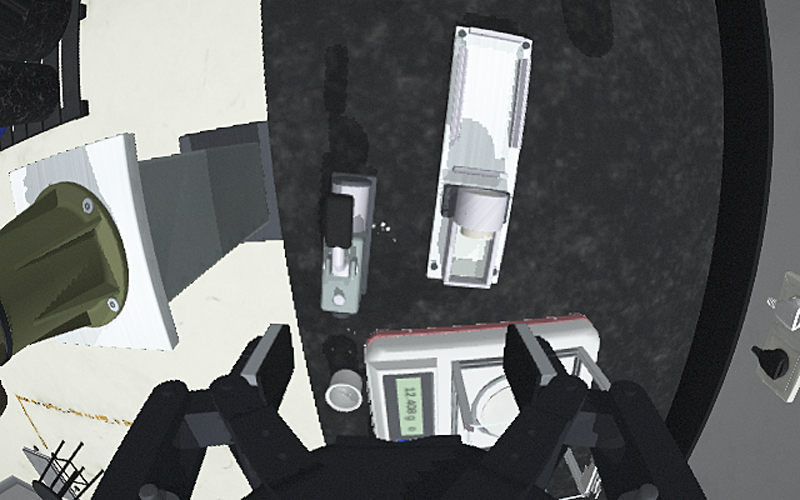

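The wrist view shows the whole jack, with its lever pad at (338,220) and ram head near (340,300), plus the whole bed, with its corners at (463,33), (526,45), (433,266) and (488,283). I'll rectify it to a metric view.

```bash
cat >> h.py <<'E'
def fproj(c,X):
    p=np.asarray(X,float)@c["R"].T+c["t"];r=np.hypot(p[...,0],p[...,1]);k=np.arctan2(r,p[...,2])/r
    return c["fx"]*k*p[...,0]+c["cx"],c["fy"]*k*p[...,1]+c["cy"]
def fray(c,u,v,z):
    a=(u-c["cx"])/c["fx"];b=(v-c["cy"])/c["fy"];t=np.hypot(a,b);s=np.sin(t)/t
    d=c["R"].T@np.array([a*s,b*s,np.cos(t)]);o=-c["R"].T@c["t"];return o+d*(z-o[2])/d[2]
def ortho(n,x1,x0,y1,y0,z,s,out):
    import cv2,pickle
    c,o=pickle.load(open(n+".pkl","rb"));im=cv2.imread(f"pics/{n}_raw.png")
    X,Y=np.meshgrid(np.arange(x1,x0,-1/s),np.arange(y1,y0,-1/s),indexing="ij")
    u,v=fproj(c,np.stack([X,Y,np.full_like(X,z)],-1))
    g=cv2.remap(im,u.astype(np.float32),v.astype(np.float32),cv2.INTER_CUBIC);h,w=g.shape[:2]
    for q in range(int(x0//20+1)*20,int(x1),20):
        r=int((x1-q)*s);cv2.line(g,(0,r),(8 if q%100 else 20,r),(0,255,255),1)
    for q in range(int(y0//20+1)*20,int(y1),20):
        r=int((y1-q)*s);cv2.line(g,(r,0),(r,8 if q%100 else 20),(0,255,255),1)
    cv2.imwrite(out,g);print(g.shape)
E
python3 -c "
from h import *
ortho('w1',640,410,215,-85,6,2.6,'pics/o1.png')"
```

```text
(598, 781, 3)
```

View pics/o1.png

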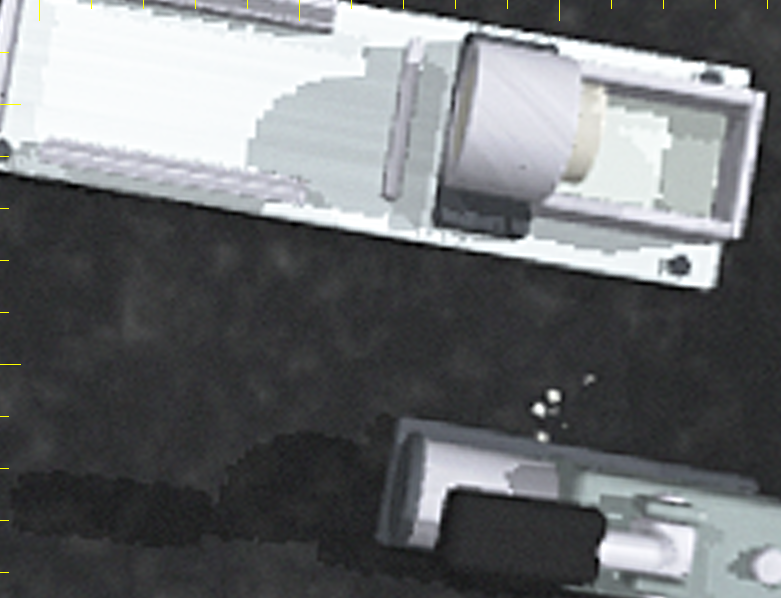

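In the rectified view, the cradle's front stop runs from (407,40) to (383,198), the near bed edge from (0,172) to (718,290), and the jack base's rear edge from (400,420) to (378,545). I'll overlay the given dimensions at the estimated poses to check them.

```bash
cat > ov.py <<'E'
import cv2,pickle,sys
from h import *
def fr(x,y,yaw,P):
    c,s=np.cos(yaw),np.sin(yaw);P=np.asarray(P,float);return np.stack([x+c*P[:,0]-s*P[:,1],y+s*P[:,0]+c*P[:,1],P[:,2]],-1)
def rect(x0,x1,y0,y1,z):return [[x0,y0,z],[x1,y0,z],[x1,y1,z],[x0,y1,z]]
def overlay(n,bed,jack,out,box,zj=0):
    c,o=pickle.load(open(n+".pkl","rb"));im=cv2.imread(f"pics/{n}_raw.png");x0,y0,x1,y1=box
    s=min(800/(x1-x0),600/(y1-y0));im=cv2.resize(im[y0:y1,x0:x1],None,fx=s,fy=s,interpolation=cv2.INTER_CUBIC)
    def dr(Q,col):
        Q=np.concatenate([np.linspace(a,b,8) for a,b in zip(Q,np.roll(Q,-1,0))]);u,v=fproj(c,Q)
        cv2.polylines(im,[np.int32(np.stack([(u-x0+.5)*s,(v-y0+.5)*s],-1)*8)],True,col,1,cv2.LINE_AA,3)
    if bed:
        for r,col in[(rect(-73.5,73.5,-28.5,28.5,6),(0,0,255)),(rect(-73.5,73.5,-28.5,28.5,18),(0,160,0)),(rect(94,130,-26,26,38),(255,0,0)),(rect(-2,2,-2,2,6),(0,0,255))]:dr(fr(*bed,r),col)
    if jack:
        for r,col in[(rect(-118,22,-25,25,0+zj),(0,0,255)),(rect(-63,22,-20,20,62+zj),(0,255,255)),(rect(-2,2,-2,2,62+zj),(255,0,255))]:dr(fr(*jack,r),col)
    cv2.imwrite(out,im)
E
python3 - <<'E'
from ov import *
overlay('w1',(603.6,137,-1.734),(434.1,-50.8,-1.744),'pics/v1.png',(240,10,450,270))
E
```

```text
(no output)
```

View pics/v1.png

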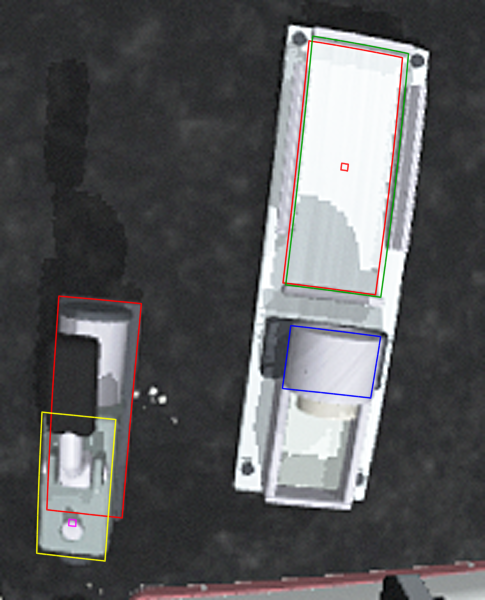

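The overlay fits both objects within about 2 mm. I'll check the clearance to the balance, then plan the approach above the jack.

```bash
python3 - <<'E'
import pickle
from station import robot
from h import *
c,o=pickle.load(open("w1.pkl","rb"))
for u,v in[(368,335),(590,318)]:
  for z in(10,30,60):print(fray(c,u*.8,v*.8,z).round())
plan(robot.get_obs(),[434,-51,150],down(-.173),4,.065)
E
```

```text
[ 454. -131.   10.]
[ 456. -119.   30.]
[ 460. -102.   60.]
[ 747. -134.   10.]
[ 735. -122.   30.]
[ 718. -105.   60.]
-0.0159,0.0228,0.0296,-0.001,-0,0.0279,0.065
-0.0153,0.0233,0.0296,-0.001,-0,0.0279,0.065
-0.0146,0.0236,0.0296,-0.001,-0,0.0279,0.065
-0.014,0.024,0.0296,-0.001,-0,0.0279,0.065
```

{"api": "step_arm", "payload": {
  "targets": [-0.016, 0.023, 0.03, -0.001, 0, 0.028, 0.065, -0.015, 0.023, 0.03, -0.001, 0, 0.028, 0.065, -0.0146, 0.0236, 0.03, -0.001, 0, 0.028, 0.065, -0.014, 0.024, 0.029, -0.001, 0, 0.028, 0.065, 0, 0, 0, 0, 0, 0, 0.065]
}}

```text
time: 2.78
tool_pos: [427.6, -57.3, 148.6]
eef_rot: [[0.983, -0.183, -0.006], [-0.183, -0.983, -0.003], [-0.005, 0.004, -1.0]]
contact_force: [-0.3, -0.4, 0.6]
finger_gap: 64.7
```

```bash
python3 look.py w2; python3 - <<'E'
from ov import *
overlay('w2',(603.6,137,-1.734),(434.1,-50.8,-1.744),'pics/v2.png',(200,0,540,255))
E
```

```text
2.775 [427.6 -57.3 148.6] [[0.983, -0.183, -0.006], [-0.183, -0.983, -0.003], [-0.005, 0.004, -1.0]] 309.70691628693146 318.4824065395228 202.49743091398133 [444.6  22.3 305. ]
```

View pics/v2.png

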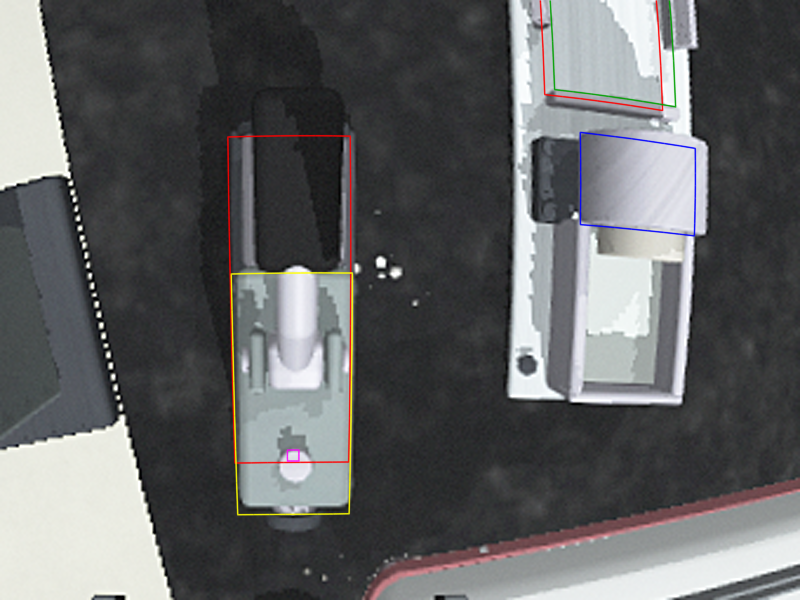

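The near view confirms it: the head outline runs from (234,272) to (351,505), about 2 mm nearer the rear than my estimate, so jack_head is about (434.4,-49,43). The bed's front stop and sleeve agree with the overlay. Next I'll descend to grasp.

```bash
python3 - <<'E'
from station import robot
from h import *
plan(robot.get_obs(),[434.4,-49.2,38],down(-.168),4,.065)
E
```

```text
0.0008,-0.0022,0.028,0.0009,0.0005,-0.0039,0.065
0.0008,-0.0022,0.028,0.0009,0.0005,-0.0039,0.065
0.0008,-0.0021,0.028,0.0009,0.0005,-0.0039,0.065
0.0008,-0.0021,0.028,0.0009,0.0005,-0.0039,0.065
```

{"api": "step_arm", "payload": {
  "targets": [0.001, -0.002, 0.02, 0.001, 0.0005, -0.004, 0.065, 0.001, -0.002, 0.02, 0.001, 0.0005, -0.004, 0.065, 0.001, -0.002, 0.02, 0.001, 0.0005, -0.004, 0.065, 0.001, -0.002, 0.02, 0.001, 0.0005, -0.004, 0.065, 0, 0, 0, 0, 0, 0, 0.065]
}}

```text
time: 3.45
tool_pos: [436.8, -49.0, 70.7]
eef_rot: [[0.986, -0.164, 0.001], [-0.164, -0.986, -0.0], [0.001, -0.0, -1.0]]
contact_force: [0.1, 0.7, 0.3]
finger_gap: 65.1
```

```bash
python3 - <<'E'
from station import robot
from h import *
o=robot.get_obs();print(o["tool_pos"])
plan(o,[434.4,-49.2,38],down(-.168),2,.065)
E
```

```text
[436.82832769 -49.02593475  70.66289483]
-0.0012,0.0003,0.0163,-0.0001,-0.0007,0.0016,0.065
-0.0012,0.0003,0.0163,-0.0001,-0.0007,0.0016,0.065
```

{"api": "step_arm", "payload": {
  "targets": [-0.001, 0, 0.016, 0, -0.001, 0.001, 0.065, -0.001, 0, 0.016, 0, 0, 0.001, 0.065, 0, 0, 0, 0, 0, 0, 0.065, 0, 0, 0, 0, 0, 0, 0.03, 0, 0, 0, 0, 0, 0, 0.03, 0, 0, 0, 0, 0, 0, 0.03, 0, 0, 0, 0, 0, 0, 0.03, 0, 0, 0, 0, 0, 0, 0.03],
  "force": 90
}}

```text
time: 4.45
tool_pos: [435.4, -49.4, 40.5]
eef_rot: [[0.986, -0.167, 0.003], [-0.167, -0.986, -0.0], [0.003, -0.0, -1.0]]
contact_force: [-3.7, 0.7, 11.2]
finger_gap: 36.5
```

```bash
python3 - <<'E'
from station import robot
o=robot.get_obs();print(o["tool_pos"],o["eef_rot"].round(3).tolist(),o["finger_gap"],o["contact_force"],o["moment"])
E
```

```text
[435.44038482 -49.37345482  40.45326971] [[0.986, -0.167, 0.003], [-0.167, -0.986, -0.0], [0.003, -0.0, -1.0]] 36.549939860378 [-3.70965218  0.71648947 11.22884218] [0.09829305 0.77696537 0.04076603]
```

{"api": "step_arm", "payload": {
  "targets": [0, 0, -0.01, 0, 0, 0, 0.03, 0, 0, -0.02, 0, 0, 0, 0.03, 0, 0, -0.03, 0, 0, 0, 0.03, 0, 0, -0.03, 0, 0, 0, 0.03, 0, 0, 0, 0, 0, 0, 0.03]
}}

```text
time: 5.08
tool_pos: [436.2, -49.6, 130.7]
eef_rot: [[0.986, -0.167, 0.005], [-0.167, -0.986, -0.001], [0.005, -0.0, -1.0]]
contact_force: [1.1, 0.1, -7.1]
finger_gap: 36.7
```

```bash
python3 - <<'E'
from station import robot
from h import *
o=robot.get_obs();print(o["tool_pos"],o["eef_rot"].round(3).tolist(),o["finger_gap"],o["contact_force"],o["moment"])
plan(o,[595.8,89.6,130],down(-.163),6,.03)
E
```

```text
[436.18391451 -49.60144528 130.72143714] [[0.986, -0.167, 0.005], [-0.167, -0.986, -0.001], [0.005, -0.0, -1.0]] 36.67532303542877 [ 1.14396367  0.14538718 -7.05522001] [-0.18824622 -0.02176925 -0.05467409]
0.0223,-0.0273,0.0002,-0,-0.0009,-0.0008,0.03
0.0224,-0.0273,0.0002,-0,-0.0009,-0.0008,0.03
0.0224,-0.0273,0.0002,-0,-0.0009,-0.0008,0.03
0.0224,-0.0273,0.0002,-0,-0.0009,-0.0008,0.03
0.0224,-0.0272,0.0002,-0,-0.0009,-0.0008,0.03
0.0225,-0.0272,0.0001,-0,-0.0009,-0.0008,0.03
```

Lifted: the force reads -7 N, which matches the jack's weight. Next I'll carry it over the cradle.

{"api": "step_arm", "payload": {
  "targets": [0.022, -0.027, 0, 0, -0.001, -0.001, 0.03, 0.022, -0.027, 0, 0, -0.001, -0.001, 0.03, 0.0224, -0.0273, 0, 0, -0.001, -0.001, 0.03, 0.0224, -0.0273, 0, 0, -0.001, -0.001, 0.03, 0.0225, -0.0275, 0, 0, -0.001, 0, 0.03, 0.0225, -0.0275, 0, 0, 0, 0, 0.03, 0, 0, 0, 0, 0, 0, 0.03, 0, 0, 0, 0, 0, 0, 0.03]
}}

```text
time: 6.08
tool_pos: [591.7, 89.6, 126.5]
eef_rot: [[0.987, -0.163, -0.008], [-0.163, -0.987, -0.0], [-0.007, 0.002, -1.0]]
contact_force: [-0.4, -0.3, -5.8]
finger_gap: 36.8
```

```bash
python3 look.py w3; python3 - <<'E'
from ov import *
import pickle
c,o=pickle.load(open("w3.pkl","rb"));p=o["tool_pos"]
print(o["contact_force"])
overlay('w3',(603.6,137,-1.734),(p[0],p[1],-1.734),'pics/v3.png',(200,0,500,225),zj=p[2]-40.5)
E
```

```text
6.075 [591.7  89.6 126.5] [[0.987, -0.163, -0.008], [-0.163, -0.987, -0.0], [-0.007, 0.002, -1.0]] 309.70691628693146 318.4824065395228 202.49743091398133 [607.3 169.  283.2]
[-0.41566898 -0.31990813 -5.75175875]
```

View pics/v3.png

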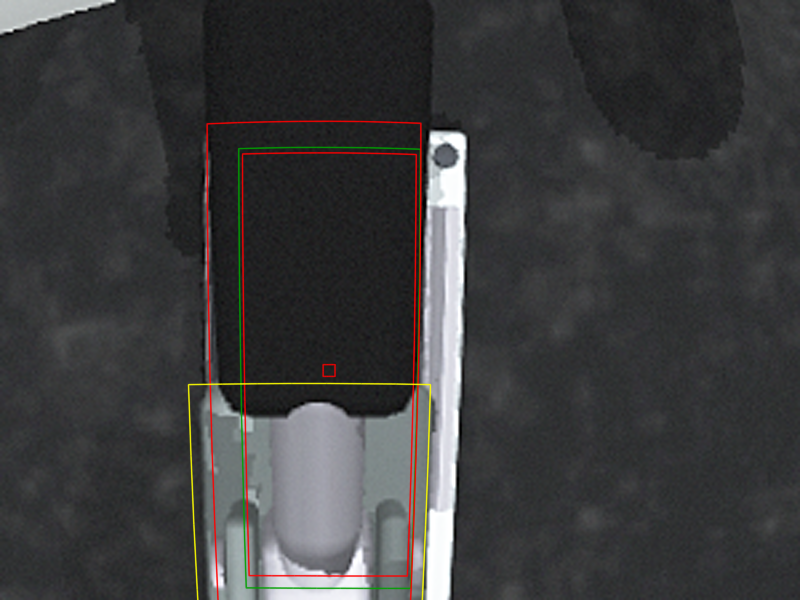

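The jack hangs over the cradle. Its head looks narrower than the overlay (205–430 against 189–430) and its rear edge is at row 402 rather than 385, so the rear probably sags. I'll look at the rest of the jack.

```bash
python3 - <<'E'
from ov import *
c,o=pickle.load(open("w3.pkl","rb"));im=cv2.imread("pics/w3_raw.png")
box=(240,130,420,265);s=4.4;x0,y0,x1,y1=box
im=cv2.resize(im[y0:y1,x0:x1],None,fx=s,fy=s,interpolation=cv2.INTER_CUBIC)
p=o["tool_pos"];t=-1.734
X=np.array([np.cos(t),np.sin(t),0]);Y=np.array([-X[1],X[0],0]);Z=np.array([0,0,1.])
for a,col in[(0,(0,255,255)),(.1,(0,0,255))]:
    ca,sa=np.cos(a),np.sin(a)
    H=np.array([p[0],p[1],p[2]+2.5])
    Q=np.array(rect(-63,22,-20,20,19)+rect(-118,22,-25,25,-43),float)
    W=H+np.outer(Q[:,0]*ca-Q[:,2]*sa,X)+np.outer(Q[:,1],Y)+np.outer(Q[:,0]*sa+Q[:,2]*ca,Z)
    for q in(W[:4],W[4:]):
        q=np.concatenate([np.linspace(a_,b,8) for a_,b in zip(q,np.roll(q,-1,0))]);u,v=fproj(c,q)
        cv2.polylines(im,[np.int32(np.stack([(u-x0+.5)*s,(v-y0+.5)*s],-1)*8)],True,col,1,cv2.LINE_AA,3)
cv2.imwrite("pics/v4.png",im);print(im.shape)
E
```

```text
(594, 792, 3)
```

View pics/v4.png

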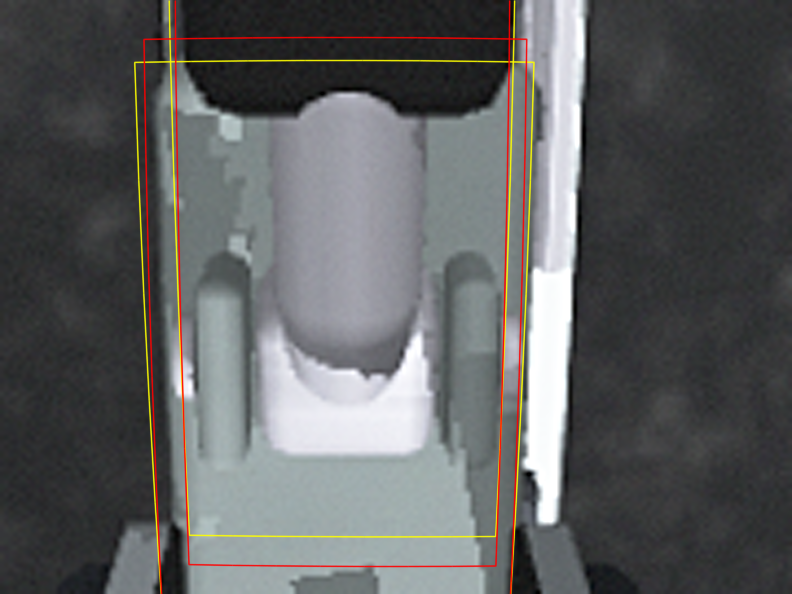

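```bash
python3 - <<'E'
import pickle
from h import *
L=lambda n:pickle.load(open(n+".pkl","rb"))[0]
B=np.array([603.6,137]);t=-1.734
def bf(P):
    d=P[:2]-B;return (round(d[0]*np.cos(t)+d[1]*np.sin(t),1),round(-d[0]*np.sin(t)+d[1]*np.cos(t),1))
for n,u,v in[("w1",240+417/2.308,10+61/2.308),("w3",200+445/2.667,155/2.667),("w1",240+298.5/2.308,10+38/2.308),
 ("w1",240+248/2.308,10+468/2.308),("w2",200+527/2.353,365/2.353),("w1",240+360/2.308,10+479/2.308)]:
    print(n,bf(fray(L(n),u-.5,v-.5,7)))
E
```

```text
w1 (np.float64(-72.8), np.float64(37.6))
w3 (np.float64(-73.4), np.float64(38.1))
w1 (np.float64(-73.8), np.float64(-34.7))
w1 (np.float64(190.3), np.float64(-35.1))
w2 (np.float64(190.7), np.float64(-35.2))
w1 (np.float64(191.0), np.float64(38.1))
```

Bolt pairs seen from three views agree within 0.6 mm. They put the bed axis 1.5 mm to +y, and the gripper itself appears shifted by the same 1.3 mm in the camera, so the TCP target stays about (596,89.6). The narrow head outline comes from edge chamfers, not tilt.

```bash
python3 - <<'E'
from station import robot
from h import *
plan(robot.get_obs(),[596,89.6,65],down(-.163),4,.03)
E
```

```text
0.0012,-0.0002,0.0155,0.0003,0.0017,-0.0003,0.03
0.0011,-0.0002,0.0155,0.0003,0.0017,-0.0003,0.03
0.0011,-0.0002,0.0155,0.0003,0.0017,-0.0003,0.03
0.0011,-0.0002,0.0155,0.0003,0.0017,-0.0003,0.03
```

{"api": "step_arm", "payload": {
  "targets": [0.0012, 0, 0.0155, 0, 0.0017, 0, 0.03, 0.0011, 0, 0.0155, 0, 0.0017, 0, 0.03, 0.0011, 0, 0.0155, 0, 0.0017, 0, 0.03, 0.0011, 0, 0.0155, 0, 0.0017, 0, 0.03, 0, 0, 0, 0, 0, 0, 0.03, 0, 0, 0, 0, 0, 0, 0.03]
}}

```text
time: 6.88
tool_pos: [598.0, 89.3, 66.7]
eef_rot: [[0.987, -0.163, 0.003], [-0.163, -0.987, -0.0], [0.003, -0.0, -1.0]]
contact_force: [1.0, 1.2, -7.2]
finger_gap: 37.1
```

```bash
python3 - <<'E'
from station import robot
from h import *
o=robot.get_obs();print(o["contact_force"],o["moment"])
plan(o,[596,89.6,46.5],down(-.163),4,.03)
E
```

```text
[ 0.97560428  1.17037543 -7.18490238] [-0.18352853  0.04129769  0.02618365]
-0.0005,0,0.0051,-0,-0.0008,-0.0002,0.03
-0.0005,0,0.0051,-0,-0.0008,-0.0002,0.03
-0.0005,0,0.0051,-0,-0.0008,-0.0002,0.03
-0.0005,0,0.0051,-0,-0.0008,-0.0002,0.03
```

{"api": "step_arm", "payload": {
  "targets": [-0.0005, 0, 0.005, 0, -0.0008, 0, 0.03, -0.0005, 0, 0.005, 0, -0.0008, 0, 0.03, 0, 0, 0.003, 0, 0, 0, 0.03, 0, 0, 0, 0, 0, 0, 0.03]
}}

```text
time: 7.38
tool_pos: [596.4, 89.4, 53.1]
eef_rot: [[0.987, -0.163, 0.001], [-0.163, -0.987, -0.0], [0.001, 0.0, -1.0]]
contact_force: [0.5, -0.9, -6.3]
finger_gap: 36.6
```

{"api": "step_arm", "payload": {
  "targets": [0, 0, 0.003, 0, 0, 0, 0.03, 0, 0, 0.002, 0, 0, 0, 0.03, 0, 0, 0, 0, 0, 0, 0.03]
}}

```text
time: 7.75
tool_pos: [596.7, 89.5, 48.4]
eef_rot: [[0.987, -0.163, 0.001], [-0.163, -0.987, -0.0], [0.001, -0.0, -1.0]]
contact_force: [0.0, 0.6, -7.2]
finger_gap: 36.5
```

{"api": "step_arm", "payload": {
  "targets": [0, 0, 0.0015, 0, 0, 0, 0.03, 0, 0, 0.0005, 0, 0, 0, 0.03, 0, 0, 0, 0, 0, 0, 0.03]
}}

```text
time: 8.12
tool_pos: [596.9, 89.3, 46.7]
eef_rot: [[0.987, -0.163, 0.002], [-0.163, -0.987, -0.0], [0.002, 0.0, -1.0]]
contact_force: [0.3, -0.8, -4.3]
finger_gap: 36.5
```

{"api": "step_arm", "payload": {
  "targets": [0, 0, 0.0007, 0, 0, 0, 0.03, 0, 0, 0, 0, 0, 0, 0.03]
}}

```text
time: 8.38
tool_pos: [597.0, 89.3, 46.6]
eef_rot: [[0.987, -0.163, 0.002], [-0.163, -0.987, -0.0], [0.002, 0.0, -1.0]]
contact_force: [-2.8, -2.8, 4.1]
finger_gap: 36.8
```

{"api": "step_arm", "payload": {
  "targets": [0, 0, 0, 0, 0, 0, 0.065, 0, 0, 0, 0, 0, 0, 0.065, 0, 0, 0, 0, 0, 0, 0.065, 0, 0, -0.03, 0, 0, 0, 0.065, 0, 0, -0.03, 0, 0, 0, 0.065, 0, 0, -0.03, 0, 0, 0, 0.065, 0, 0, 0, 0, 0, 0, 0.065]
}}

```text
time: 9.25
tool_pos: [598.9, 89.9, 138.7]
eef_rot: [[0.987, -0.163, 0.007], [-0.163, -0.987, 0.001], [0.006, -0.002, -1.0]]
contact_force: [0.8, 0.2, -0.7]
finger_gap: 65.1
```

```bash
python3 look.py w4; python3 - <<'E'
from ov import *
overlay('w4',(605.1,136.8,-1.734),(597.3,89.4,-1.734),'pics/v5.png',(180,0,480,225),zj=6)
E
```

```text
9.25 [598.9  89.9 138.7] [[0.987, -0.163, 0.007], [-0.163, -0.987, 0.001], [0.006, -0.002, -1.0]] 309.70691628693146 318.4824065395228 202.49743091398133 [612.3 169.  295.6]
```

View pics/v5.png

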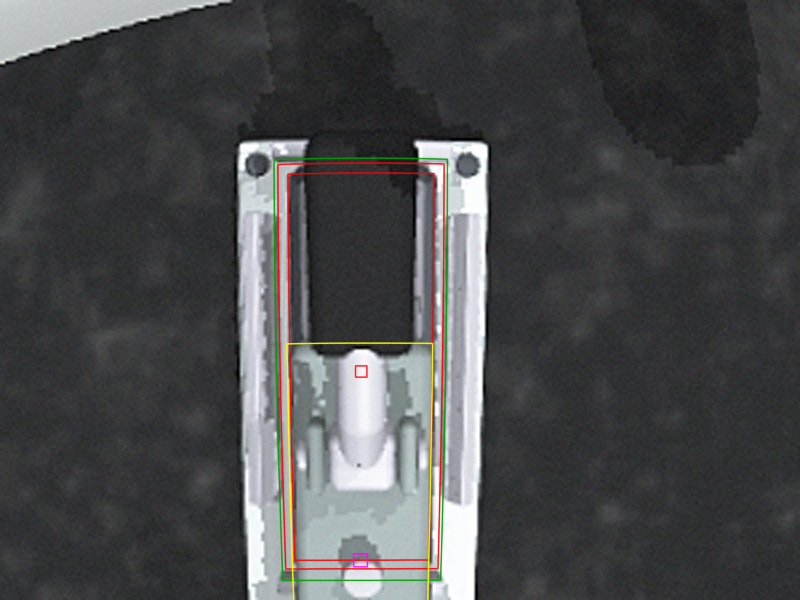

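The jack sits centred between the rails and stops: the pad is at (360,240), both rails have an even gap, and the base sits inside the red cradle outline. Next I'll move over the lever pad with the jaws shut.

```bash
python3 - <<'E'
from station import robot
from h import *
o=dict(robot.get_obs());o["tool_pos"]=o["tool_pos"]+[0,0,20]
plan(o,[613.3,188,148],down(-.163),4,0)
E
```

```text
-0.0002,-0.0249,0.0023,-0.0002,-0.001,-0.0002,0
-0.0002,-0.0249,0.0023,-0.0002,-0.001,-0.0002,0
-0.0002,-0.0249,0.0022,-0.0002,-0.001,-0.0002,0
-0.0002,-0.0249,0.0022,-0.0002,-0.001,-0.0002,0
```

{"api": "step_arm", "payload": {
  "targets": [0, 0, -0.02, 0, 0, 0, 0, 0, -0.025, 0, 0, -0.001, 0, 0, 0, -0.025, 0, 0, -0.001, 0, 0, 0, -0.025, 0, 0, -0.001, 0, 0, 0, -0.0248, 0.004, 0, -0.001, 0, 0, 0, 0, 0.004, 0, 0, 0, 0, 0, 0, 0, 0, 0, 0, 0, 0, 0, 0, 0, 0, 0, 0, 0]
}}

```text
invalid input at $.targets: expected a multiple of 7 numbers
```

{"api": "step_arm", "payload": {
  "targets": [0, 0, -0.02, 0, 0, 0, 0, 0, -0.025, 0, 0, -0.001, 0, 0, 0, -0.025, 0, 0, -0.001, 0, 0, 0, -0.025, 0, 0, -0.001, 0, 0, 0, -0.0248, 0.004, 0, -0.001, 0, 0, 0, 0, 0.004, 0, 0, 0, 0, 0, 0, 0, 0, 0, 0, 0, 0, 0, 0, 0, 0, 0, 0]
}}

```text
time: 10.3
tool_pos: [612.7, 187.3, 147.7]
eef_rot: [[0.986, -0.164, -0.003], [-0.164, -0.986, 0.0], [-0.003, 0.0, -1.0]]
contact_force: [0.2, -0.3, -0.3]
finger_gap: 0.1
```

First press in stages, watching the force.

{"api": "step_arm", "payload": {
  "targets": [0, 0, 0.012, 0, 0, 0, 0, 0, 0, 0.012, 0, 0, 0, 0, 0, 0, 0.012, 0, 0, 0, 0, 0, 0, 0, 0, 0, 0, 0]
}}

```text
time: 10.8
tool_pos: [611.6, 187.5, 110.1]
eef_rot: [[0.987, -0.163, -0.005], [-0.163, -0.987, -0.0], [-0.005, 0.001, -1.0]]
contact_force: [0.1, 0.5, 0.1]
finger_gap: -0.1
```

{"api": "step_arm", "payload": {
  "targets": [0, 0, 0.006, 0, 0, 0, 0, 0, 0, 0.006, 0, 0, 0, 0, 0, 0, 0, 0, 0, 0, 0]
}}

```text
time: 11.18
tool_pos: [614.0, 189.1, 101.0]
eef_rot: [[0.987, -0.163, 0.0], [-0.163, -0.987, 0.003], [-0.0, -0.003, -1.0]]
contact_force: [0.2, 0.9, 5.6]
finger_gap: -0.1
```

{"api": "step_arm", "payload": {
  "targets": [0, 0, 0.004, 0, 0, 0, 0, 0, 0, 0, 0, 0, 0, 0]
}}

```text
time: 11.42
tool_pos: [614.4, 189.5, 97.4]
eef_rot: [[0.987, -0.163, 0.001], [-0.163, -0.987, 0.003], [0.0, -0.004, -1.0]]
contact_force: [-0.6, 2.7, 6.6]
finger_gap: 0.1
```

{"api": "step_arm", "payload": {
  "targets": [0, 0, 0.003, 0, 0, 0, 0, 0, 0, 0, 0, 0, 0, 0]
}}

```text
time: 11.68
tool_pos: [614.6, 189.8, 94.7]
eef_rot: [[0.987, -0.162, 0.001], [-0.163, -0.987, 0.004], [0.001, -0.004, -1.0]]
contact_force: [-0.6, 4.0, 6.5]
finger_gap: -0.1
```

{"api": "step_arm", "payload": {
  "targets": [0, 0, 0.003, 0, 0, 0, 0, 0, 0, 0, 0, 0, 0, 0]
}}

```text
time: 11.92
tool_pos: [614.8, 190.1, 91.8]
eef_rot: [[0.987, -0.162, 0.002], [-0.162, -0.987, 0.004], [0.001, -0.005, -1.0]]
contact_force: [-0.8, 4.5, 6.7]
finger_gap: 0.3
```

{"api": "step_arm", "payload": {
  "targets": [0, 0, 0.003, 0, 0, 0, 0, 0, 0, 0, 0, 0, 0, 0]
}}

```text
time: 12.18
tool_pos: [615.0, 190.2, 89.0]
eef_rot: [[0.987, -0.162, 0.002], [-0.162, -0.987, 0.005], [0.001, -0.005, -1.0]]
contact_force: [0.2, 4.0, 6.9]
finger_gap: -0.3
```

```bash
python3 look.py w5; python3 - <<'E'
import cv2
im=cv2.imread("pics/w5_raw.png");t=cv2.imread("pics/w5.png")
from station import robot
s=robot.read_camera("scene")[:,:,::-1][180:270,260:400]
cv2.imwrite("pics/c5.png",cv2.vconcat([cv2.resize(im[100:400],(640,300)),cv2.resize(s,(640,300),interpolation=cv2.INTER_CUBIC)]))
E
```

```text
12.175 [615.  190.2  89. ] [[0.987, -0.162, 0.002], [-0.162, -0.987, 0.005], [0.001, -0.005, -1.0]] 309.70691628693146 318.4824065395228 202.49743091398133 [629.  268.8 246.1]
```

View pics/c5.png

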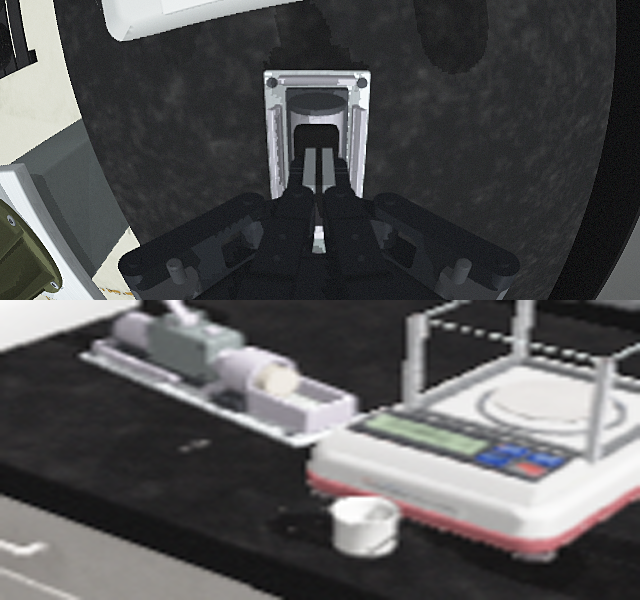

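The wrist half shows the shut fingers on the pad. In the scene half, the jack is seated with its ram at the sleeve. The force is only spring-level so far, so I'll press on to the stop.

{"api": "step_arm", "payload": {
  "targets": [0, 0, 0.003, 0, 0, 0, 0, 0, 0, 0, 0, 0, 0, 0]
}}

```text
time: 12.52
tool_pos: [615.0, 190.4, 86.1]
eef_rot: [[0.987, -0.162, 0.002], [-0.162, -0.987, 0.005], [0.001, -0.006, -1.0]]
contact_force: [-0.1, 5.0, 7.1]
finger_gap: -0.2
```

{"api": "step_arm", "payload": {
  "targets": [0, 0, 0.003, 0, 0, 0, 0, 0, 0, 0, 0, 0, 0, 0]
}}

```text
time: 12.78
tool_pos: [615.3, 191.1, 83.5]
eef_rot: [[0.987, -0.162, 0.003], [-0.162, -0.987, 0.006], [0.002, -0.007, -1.0]]
contact_force: [-0.5, 6.1, 9.1]
finger_gap: 0.1
```

{"api": "step_arm", "payload": {
  "targets": [0, 0, 0.003, 0, 0, 0, 0, 0, 0, 0, 0, 0, 0, 0]
}}

```text
time: 13.02
tool_pos: [615.4, 191.9, 80.8]
eef_rot: [[0.987, -0.162, 0.003], [-0.162, -0.987, 0.008], [0.002, -0.008, -1.0]]
contact_force: [-0.5, 8.2, 10.1]
finger_gap: 0.4
```

```bash
python3 -c "
from station import robot
print(robot.tip_extent, robot.get_obs()['contact_force'],robot.get_obs()['tool_pos'])"
```

```text
14.0 [-0.54401127  8.24520755 10.1414103 ] [615.43863422 191.89859898  80.77315678]
```

```bash
python3 - <<'E'
import pickle
from h import *
c,o=pickle.load(open("w5.pkl","rb"));p=o["tool_pos"]
for e in(0,14,24):
  for y in(-11,0,11):print("tip",e,y,np.round(fproj(c,p+o["eef_rot"]@np.array([0,y,e])),1))
X=np.array([np.cos(-1.734),np.sin(-1.734),0]);H=np.array([597,89.3,49])
for a in(0,.1,.2,.3,.4,.5,.6):
    th=.3-a # pad slope
    # pad centre on arc radius 71 about pivot
    ph0=np.arctan2(44,55);ph=ph0-a
    P=H-33*X+np.array([0,0,23])-71*np.cos(ph)*X+np.array([0,0,71*np.sin(ph)])
    t=-X*np.cos(th)+np.array([0,0,np.sin(th)])
    print(a,np.round(P,1),"rear",np.round(fproj(c,P+26*t),1),"front",np.round(fproj(c,P-26*t),1))
E
```

```text
tip 0 -11 [316.3 232.4]
tip 0 0 [316.4 250. ]
tip 0 11 [316.4 266.7]
tip 14 -11 [316.5 222.8]
tip 14 0 [316.5 239.5]
tip 14 11 [316.6 255.4]
tip 24 -11 [316.6 216.8]
tip 24 0 [316.6 232.9]
tip 24 11 [316.7 248.2]
0 [611.4 176.6 116.4] rear [312.9 263.9] front [314.  325.1]
0.1 [612.  180.7 110.6] rear [313.1 246.3] front [314.1 317. ]
0.2 [612.6 184.2 104.5] rear [313.4 231.2] front [314.1 309. ]
0.3 [613.1 187.1  98. ] rear [313.6 218.7] front [314.1 301.3]
0.4 [613.5 189.3  91.3] rear [313.8 208.8] front [314.2 294. ]
0.5 [613.7 190.9  84.3] rear [314.1 201.3] front [314.3 287.3]
0.6 [613.9 191.7  77.3] rear [314.3 196. ] front [314.3 281.1]
```

```bash
python3 look.py w6; python3 - <<'E'
import cv2
im=cv2.imread("pics/w6_raw.png")[150:300,240:400]
cv2.imwrite("pics/c6.png",cv2.resize(im,(640,600),interpolation=cv2.INTER_CUBIC))
E
```

```text
13.025 [615.4 191.9  80.8] [[0.987, -0.162, 0.003], [-0.162, -0.987, 0.008], [0.002, -0.008, -1.0]] 309.70691628693146 318.4824065395228 202.49743091398133 [629.3 270.  238.2]
```

View pics/c6.png

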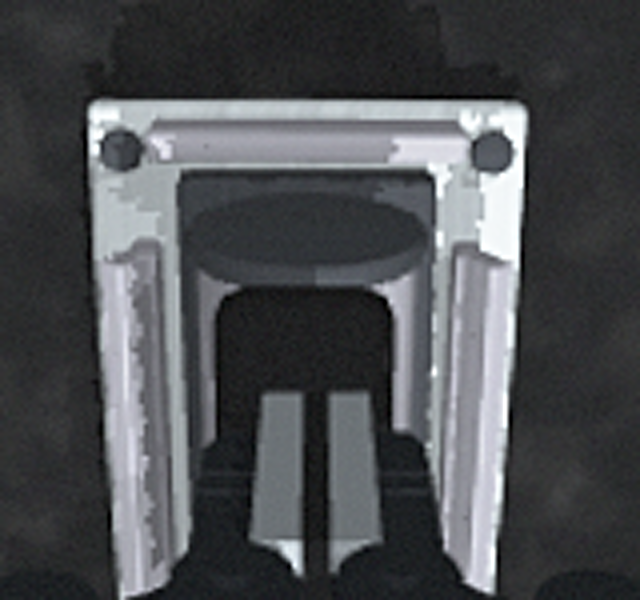

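```bash
python3 - <<'E'
import pickle
from h import *
c,o=pickle.load(open("w6.pkl","rb"));p=o["tool_pos"]
X=np.array([np.cos(-1.734),np.sin(-1.734),0]);Y=np.array([-X[1],X[0],0]);B=np.array([605.1,136.8,0]);Z=np.array([0,0,1.])
for y in(-36.3,36.3):print("bolt",np.round(fproj(c,B-73.3*X+y*Y+7*Z),1))
for z in(6,12,16):print("base rear",z,np.round(fproj(c,B-70*X+z*Z),1))
H=np.array([597,89.3,49])
for a in(.0,.1,.2,.3,.4,.5,.6):
    th=.3-a;ph=np.arctan2(44,55)-a
    P=H-33*X+23*Z-71*np.cos(ph)*X+71*np.sin(ph)*Z
    t=-X*np.cos(th)+np.sin(th)*Z
    print(a,"rear",np.round(fproj(c,P+26*t+12*Y),1),np.round(fproj(c,P+26*t-12*Y),1))
for e in(-19,0,14):
  for y in(-11,11):print("tip",e,y,np.round(fproj(c,p+o["eef_rot"]@np.array([0,y,e])),1))
E
```

```text
bolt [268.6 186.8]
bolt [361.9 186.9]
base rear 6 [315.2 190.5]
base rear 12 [315.1 192.6]
base rear 16 [315.1 194.1]
0.0 rear [340.1 276.2] [284.3 276. ]
0.1 rear [339.3 257.5] [285.6 257.3]
0.2 rear [338.4 241.3] [287.1 241.2]
0.3 rear [337.4 227.8] [288.5 227.7]
0.4 rear [336.5 217.1] [290. 217.]
0.5 rear [335.5 208.9] [291.5 208.8]
0.6 rear [334.6 203. ] [292.8 203. ]
tip -19 -11 [316.  247.8]
tip -19 11 [316.1 284.7]
tip 0 -11 [316.3 232.3]
tip 0 11 [316.3 266.7]
tip 14 -11 [316.4 222.8]
tip 14 11 [316.5 255.4]
```

```bash
python3 - <<'E'
import pickle
from h import *
X=np.array([np.cos(-1.734),np.sin(-1.734),0]);Y=np.array([-X[1],X[0],0]);Z=np.array([0,0,1.])
H=np.array([598.5,89.3,49])
for n in("w4","w6"):
  c,o=pickle.load(open(n+".pkl","rb"))
  for a in(.0,.3,.5,.6):
    th=.3-a;ph=np.arctan2(44,55)-a
    P=H-33*X+23*Z-71*np.cos(ph)*X+71*np.sin(ph)*Z
    t=-X*np.cos(th)+np.sin(th)*Z;N=X*np.sin(th)+Z*np.cos(th)
    print(n,a,*[np.round(fproj(c,P+s*t+w*Y-d*N),1) for s,w,d in((26,12,0),(26,-12,0),(26,0,10),(-26,0,0))])
E
```

```text
w4 0.0 [337.7  46. ] [293.3  46.1] [315.6  43.9] [315.7 132.1]
w4 0.3 [334.9  35.6] [296.4  35.7] [315.7  38.6] [315.7 115.8]
w4 0.5 [333.4  36.8] [298.2  36.8] [315.8  42.1] [315.8 108.8]
w4 0.6 [332.7  39.2] [299.   39.3] [315.8  45.4] [315.8 106.4]
w6 0.0 [343.6 275.7] [287.7 275.6] [315.8 259.3] [316.1 336.5]
w6 0.3 [340.4 227.4] [291.5 227.3] [316.1 220. ] [316.2 311.8]
w6 0.5 [338.2 208.5] [294.1 208.4] [316.3 206.1] [316.2 297.1]
w6 0.6 [337.2 202.6] [295.4 202.6] [316.4 202.4] [316.3 290.6]
```

```bash
python3 - <<'E'
import pickle
from h import *
for n,x in(("w1",42.5),("w4",32.5),("w6",2)):
  c,o=pickle.load(open(n+".pkl","rb"));p=o["tool_pos"];R=o["eef_rot"]
  print(n,[(e,y,*np.round(fproj(c,p+R@np.array([-x,y,e])),0)) for e in(-25,-12,1,14) for y in(-11,11)])
import cv2
a=cv2.imread("pics/w4_raw.png")[215:345,220:420];b=cv2.imread("pics/w1_raw.png")[230:360,180:480]
cv2.imwrite("pics/c7.png",cv2.vconcat([cv2.resize(a,(690,290)),cv2.resize(b,(690,300))]))
E
```

```text
w1 [(-25, -11, np.float64(230.0), np.float64(252.0)), (-25, 11, np.float64(235.0), np.float64(289.0)), (-12, -11, np.float64(236.0), np.float64(241.0)), (-12, 11, np.float64(240.0), np.float64(276.0)), (1, -11, np.float64(242.0), np.float64(231.0)), (1, 11, np.float64(245.0), np.float64(264.0)), (14, -11, np.float64(246.0), np.float64(222.0)), (14, 11, np.float64(250.0), np.float64(254.0))]
w4 [(-25, -11, np.float64(249.0), np.float64(253.0)), (-25, 11, np.float64(253.0), np.float64(290.0)), (-12, -11, np.float64(254.0), np.float64(241.0)), (-12, 11, np.float64(258.0), np.float64(277.0)), (1, -11, np.float64(259.0), np.float64(231.0)), (1, 11, np.float64(261.0), np.float64(265.0)), (14, -11, np.float64(262.0), np.float64(223.0)), (14, 11, np.float64(265.0), np.float64(255.0))]
w6 [(-25, -11, np.float64(312.0), np.float64(253.0)), (-25, 11, np.float64(312.0), np.float64(291.0)), (-12, -11, np.float64(312.0), np.float64(242.0)), (-12, 11, np.float64(313.0), np.float64(278.0)), (1, -11, np.float64(313.0), np.float64(232.0)), (1, 11, np.float64(313.0), np.float64(266.0)), (14, -11, np.float64(313.0), np.float64(223.0)), (14, 11, np.float64(313.0), np.float64(255.0))]
```

I've used up the picture budget, so I'll rely on numbers from here. Force onset and the pad's rear edge in w6 (about 0.33 rad) both put the effective press surface about 17 mm behind the TCP, not 14 mm ahead of it. The lever is therefore only about half down, so I'll keep pressing and follow the arc rearwards.

{"api": "step_arm", "payload": {
  "targets": [0, -0.001, 0.003, 0, 0, 0, 0, 0, -0.001, 0.003, 0, 0, 0, 0, 0, 0, 0, 0, 0, 0, 0]
}}

```text
time: 13.45
tool_pos: [615.7, 193.7, 74.6]
eef_rot: [[0.987, -0.162, 0.003], [-0.162, -0.987, 0.007], [0.002, -0.008, -1.0]]
contact_force: [-0.1, 7.9, 9.6]
finger_gap: -0.3
```

{"api": "step_arm", "payload": {
  "targets": [0, -0.001, 0.003, 0, 0, 0, 0, 0, -0.001, 0.003, 0, 0, 0, 0, 0, 0, 0, 0, 0, 0, 0]
}}

```text
time: 13.82
tool_pos: [615.9, 195.0, 68.3]
eef_rot: [[0.987, -0.162, 0.003], [-0.162, -0.987, 0.006], [0.002, -0.006, -1.0]]
contact_force: [0.9, 6.7, 8.7]
finger_gap: 0.1
```

```bash
cat > lev.py <<'E'
import sys,pickle,cv2
from h import *
from station import robot
def edge(n):
    c,o=pickle.load(open(n+".pkl","rb"));g=cv2.cvtColor(cv2.imread(f"pics/{n}_raw.png"),6).astype(int)
    pr=g[170:270,304:328].mean(1);X=np.array([np.cos(-1.734),np.sin(-1.734),0]);Z=np.array([0,0,1.]);H=np.array([598.5,89.3,49])
    tab=[]
    for a in np.arange(0,.61,.1):
        th=.3-a;ph=np.arctan2(44,55)-a
        P=H-33*X+23*Z-71*np.cos(ph)*X+71*np.sin(ph)*Z;t=-X*np.cos(th)+np.sin(th)*Z
        tab.append(round(float(fproj(c,P+26*t)[1]),1))
    print(n,"rows170+:",pr.round().astype(int)[::3].tolist(),"pred rear",tab,"tool",o["tool_pos"].round(1),o["contact_force"].round(1))
if __name__=="__main__":
    for n in sys.argv[1:]:edge(n)
E
python3 look.py w7; python3 lev.py w5 w6 w7
```

```text
13.825 [615.9 195.   68.3] [[0.987, -0.162, 0.003], [-0.162, -0.987, 0.006], [0.002, -0.006, -1.0]] 309.70691628693146 318.4824065395228 202.49743091398133 [629.8 273.4 225.6]
w5 rows170+: [151, 194, 113, 165, 155, 152, 32, 66, 47, 49, 50, 51, 51, 61, 85, 111, 187, 196, 1, 28, 30, 32, 31, 31, 32, 30, 67, 86, 85, 88, 88, 87, 87, 88] pred rear [263.4, 245.9, 230.8, 218.3, 208.4, 200.9, 195.6] tool [615.  190.2  89. ] [0.2 4.  6.9]
w6 rows170+: [35, 30, 197, 170, 128, 166, 152, 181, 49, 67, 49, 49, 51, 52, 51, 49, 78, 51, 27, 31, 32, 30, 32, 31, 32, 32, 67, 85, 86, 87, 88, 87, 88, 88] pred rear [275.8, 257.1, 240.8, 227.4, 216.6, 208.4, 202.6] tool [615.4 191.9  80.8] [-0.5  8.2 10.1]
w7 rows170+: [33, 36, 35, 35, 101, 198, 130, 129, 164, 155, 144, 53, 65, 48, 51, 50, 50, 47, 26, 30, 32, 33, 33, 32, 32, 32, 67, 85, 86, 88, 88, 87, 87, 87] pred rear [298.8, 277.9, 259.6, 244.3, 231.9, 222.3, 215.3] tool [615.9 195.   68.3] [0.9 6.7 8.7]
```

The tracking works: the pad edge gives lever angles of about 0.25, 0.34 and 0.48. About 9 mm more is needed to reach the stop.

{"api": "step_arm", "payload": {
  "targets": [0, -0.001, 0.003, 0, 0, 0, 0, 0, -0.001, 0.003, 0, 0, 0, 0, 0, 0, 0, 0, 0, 0, 0]
}}

```text
time: 14.25
tool_pos: [616.3, 195.6, 64.1]
eef_rot: [[0.987, -0.163, 0.003], [-0.163, -0.987, 0.004], [0.003, -0.004, -1.0]]
contact_force: [-4.4, 2.4, 20.3]
finger_gap: -0.2
```

{"api": "step_arm", "payload": {
  "targets": [0, 0, 0.003, 0, 0, 0, 0, 0, 0, 0, 0, 0, 0, 0]
}}

```text
time: 14.5
tool_pos: [616.6, 195.7, 63.5]
eef_rot: [[0.987, -0.163, 0.005], [-0.163, -0.987, 0.004], [0.004, -0.005, -1.0]]
contact_force: [-8.6, -0.1, 36.2]
finger_gap: 0.0
```

```bash
python3 look.py w8; python3 lev.py w8
```

```text
14.5 [616.6 195.7  63.5] [[0.987, -0.163, 0.005], [-0.163, -0.987, 0.004], [0.004, -0.005, -1.0]] 309.70691628693146 318.4824065395228 202.49743091398133 [630.3 274.3 220.7]
w8 rows170+: [32, 34, 36, 36, 33, 127, 197, 107, 143, 164, 150, 146, 49, 66, 47, 49, 50, 52, 19, 29, 31, 33, 33, 32, 33, 32, 67, 85, 86, 87, 88, 88, 87, 87] pred rear [307.8, 286.0, 266.9, 250.7, 237.6, 227.5, 220.0] tool [616.6 195.7  63.5] [-8.6 -0.1 36.2]
```

The stop is reached: force rises sharply at TCP z ≈ 64 and the pad edge gives about 0.57 rad. Next I'll release fully and check.

{"api": "step_arm", "payload": {
  "targets": [0, 0.001, -0.0145, 0, 0, 0, 0, 0, 0.001, -0.0145, 0, 0, 0, 0, 0, 0.001, -0.0145, 0, 0, 0, 0, 0, 0.001, -0.0145, 0, 0, 0, 0, 0, 0, 0, 0, 0, 0, 0, 0, 0, 0, 0, 0, 0, 0]
}}

```text
time: 15.3
tool_pos: [612.6, 190.0, 114.1]
eef_rot: [[0.987, -0.163, -0.004], [-0.163, -0.987, 0.001], [-0.004, 0.0, -1.0]]
contact_force: [-0.5, -0.3, -0.3]
finger_gap: -0.3
```

```bash
python3 look.py w9; python3 lev.py w9; python3 - <<'E'
from station import robot
import cv2
from h import *
s=robot.read_camera("top");cv2.imwrite("pics/t9.png",s[:,:,::-1])
# core position from top camera: creamy pixels between sleeve and trough end, compare with start
c=robot.get_calibration("top");X=np.array([np.cos(-1.734),np.sin(-1.734),0]);B=np.array([604.5,136.9,0])
a=cv2.imread("pics/top1.png")
for im in(a,s[:,:,::-1]):
    print([ [int(k) for k in im[tuple(np.round(proj(c,B+q*X+[0,0,50])).astype(int)[::-1])]] for q in range(100,200,5)])
E
```

```text
15.3 [612.6 190.  114.1] [[0.987, -0.163, -0.004], [-0.163, -0.987, 0.001], [-0.004, 0.0, -1.0]] 309.70691628693146 318.4824065395228 202.49743091398133 [627.7 269.2 270.9]
w9 rows170+: [160, 157, 166, 28, 64, 50, 51, 51, 51, 73, 81, 178, 186, 185, 185, 183, 180, 180, 177, 182, 184, 13, 27, 30, 33, 31, 65, 85, 86, 87, 88, 87, 87, 88] pred rear [239.0, 224.5, 212.1, 201.9, 193.9, 187.8, 183.6] tool [612.6 190.  114.1] [-0.5 -0.3 -0.3]
[[194, 188, 188], [194, 189, 189], [194, 190, 190], [194, 189, 189], [195, 190, 190], [192, 189, 188], [188, 189, 188], [181, 187, 189], [184, 191, 191], [193, 197, 192], [195, 199, 194], [195, 200, 194], [200, 204, 198], [204, 208, 202], [207, 211, 205], [183, 187, 181], [168, 171, 167], [167, 170, 165], [165, 169, 165], [165, 166, 163]]
[[191, 186, 187], [192, 188, 187], [192, 188, 188], [192, 188, 187], [193, 188, 188], [191, 187, 187], [186, 186, 186], [179, 186, 187], [185, 192, 193], [187, 193, 193], [189, 195, 192], [192, 197, 192], [194, 198, 192], [195, 199, 194], [198, 202, 196], [181, 184, 179], [164, 169, 163], [164, 168, 163], [163, 167, 162], [163, 165, 161]]
```

The lever is back up, with no contact force and the pad edge at its rest position. Stroke 2 follows, checking the force at the bottom.

{"api": "step_arm", "payload": {
  "targets": [0.001, -0.001, 0.013, 0, 0, 0, 0, 0.001, -0.001, 0.013, 0, 0, 0, 0, 0, -0.001, 0.013, 0, 0, 0, 0, 0, -0.001, 0.0125, 0, 0, 0, 0, 0, 0, 0, 0, 0, 0, 0, 0, 0, 0, 0, 0, 0, 0]
}}

```text
time: 16.15
tool_pos: [617.3, 197.1, 64.1]
eef_rot: [[0.987, -0.162, 0.001], [-0.162, -0.987, 0.007], [-0.001, -0.007, -1.0]]
contact_force: [0.6, 8.0, 7.2]
finger_gap: -0.4
```

{"api": "step_arm", "payload": {
  "targets": [0, 0, 0.003, 0, 0, 0, 0, 0, 0, 0, 0, 0, 0, 0]
}}

```text
time: 16.4
tool_pos: [617.6, 197.2, 63.3]
eef_rot: [[0.987, -0.162, 0.002], [-0.162, -0.987, 0.007], [0.001, -0.007, -1.0]]
contact_force: [-4.8, 7.0, 20.8]
finger_gap: -0.0
```

```bash
python3 look.py w10; python3 lev.py w10
```

```text
16.4 [617.6 197.2  63.3] [[0.987, -0.162, 0.002], [-0.162, -0.987, 0.007], [0.001, -0.007, -1.0]] 309.70691628693146 318.4824065395228 202.49743091398133 [631.6 275.4 220.7]
w10 rows170+: [32, 34, 34, 36, 35, 30, 164, 197, 113, 163, 161, 150, 155, 49, 66, 48, 50, 49, 51, 42, 26, 31, 32, 32, 33, 31, 67, 86, 85, 87, 88, 86, 88, 88] pred rear [311.1, 289.3, 270.2, 254.0, 240.8, 230.6, 223.0] tool [617.6 197.2  63.3] [-4.8  7.  20.8]
```

{"api": "step_arm", "payload": {
  "targets": [0, 0.0015, -0.0138, 0, 0, 0, 0, 0, 0.0015, -0.0138, 0, 0, 0, 0, 0, 0.0015, -0.0138, 0, 0, 0, 0, 0, 0.0015, -0.0138, 0, 0, 0, 0, 0, 0, 0, 0, 0, 0, 0, 0, 0, 0, 0, 0, 0, 0]
}}

```text
time: 17.2
tool_pos: [614.3, 187.6, 114.8]
eef_rot: [[0.987, -0.163, -0.004], [-0.163, -0.987, 0.0], [-0.004, 0.0, -1.0]]
contact_force: [0.3, 0.9, -0.3]
finger_gap: -0.3
```

{"api": "step_arm", "payload": {
  "targets": [0, -0.001, 0.0138, 0, 0, 0, 0, 0, -0.001, 0.0138, 0, 0, 0, 0, 0, -0.001, 0.0138, 0, 0, 0, 0, 0, -0.001, 0.0138, 0, 0, 0, 0, 0, 0, 0, 0, 0, 0, 0, 0, 0, 0, 0, 0, 0, 0]
}}

```text
time: 17.95
tool_pos: [617.3, 195.5, 63.6]
eef_rot: [[0.987, -0.161, 0.002], [-0.161, -0.987, 0.008], [0.001, -0.008, -1.0]]
contact_force: [-4.0, 7.4, 23.5]
finger_gap: 0.3
```

Stroke 3 is at the stop (23 N). Releasing, then stroke 4.

{"api": "step_arm", "payload": {
  "targets": [0, 0.001, -0.0138, 0, 0, 0, 0, 0, 0.001, -0.0138, 0, 0, 0, 0, 0, 0.001, -0.0138, 0, 0, 0, 0, 0, 0.001, -0.0138, 0, 0, 0, 0, 0, 0, 0, 0, 0, 0, 0, 0, 0, 0, 0, 0, 0, 0]
}}

```text
time: 18.7
tool_pos: [614.3, 187.6, 114.8]
eef_rot: [[0.987, -0.163, -0.004], [-0.163, -0.987, 0.001], [-0.004, 0.0, -1.0]]
contact_force: [-0.5, 0.3, -0.4]
finger_gap: -0.4
```

{"api": "step_arm", "payload": {
  "targets": [0, -0.001, 0.0138, 0, 0, 0, 0, 0, -0.001, 0.0138, 0, 0, 0, 0, 0, -0.001, 0.0138, 0, 0, 0, 0, 0, -0.001, 0.0138, 0, 0, 0, 0, 0, 0, 0, 0, 0, 0, 0, 0, 0, 0, 0, 0, 0, 0]
}}

```text
time: 19.45
tool_pos: [617.3, 195.5, 63.5]
eef_rot: [[0.987, -0.161, 0.002], [-0.161, -0.987, 0.008], [0.001, -0.008, -1.0]]
contact_force: [-4.4, 7.2, 22.6]
finger_gap: -0.0
```

{"api": "step_arm", "payload": {
  "targets": [0, 0.001, -0.0138, 0, 0, 0, 0, 0, 0.001, -0.0138, 0, 0, 0, 0, 0, 0.001, -0.0138, 0, 0, 0, 0, 0, 0.001, -0.0138, 0, 0, 0, 0, 0, 0, 0, 0, 0, 0, 0, 0, 0, 0, 0, 0, 0, 0]
}}

```text
time: 20.2
tool_pos: [614.3, 187.6, 114.8]
eef_rot: [[0.987, -0.163, -0.004], [-0.163, -0.987, 0.001], [-0.004, 0.0, -1.0]]
contact_force: [-0.0, -0.5, -0.4]
finger_gap: -0.2
```

```bash
python3 - <<'E'
from station import robot
import cv2
from h import *
s=robot.read_camera("scene")[:,:,::-1];t=robot.read_camera("top")[:,:,::-1];cv2.imwrite("pics/s11.png",s);cv2.imwrite("pics/t11.png",t)
X=np.array([np.cos(-1.734),np.sin(-1.734),0]);Y=np.array([-X[1],X[0],0]);B=np.array([604.5,136.9,0])
for n,im,ref in(("scene",s,"scene1"),("top",t,"top1")):
    c=robot.get_calibration(n);a=cv2.imread(f"pics/{ref}.png")
    d=cv2.absdiff(a,s if n=="scene" else t).max(2)
    u=[proj(c,B+q*X+z*Z0) for q in(94,200) for z in(6,60) for Z0 in[np.array([0,0,1.])]]
    u=np.array(u);x0,y0=u.min(0).astype(int)-3;x1,y1=u.max(0).astype(int)+4
    ys,xs=np.where(d[y0:y1,x0:x1]>25)
    print(n,(x0,y0,x1,y1),len(xs))
    for q in range(130,200,6):
        P=np.round(proj(c,B+q*X+np.array([0,0,44]))).astype(int);
        print(q,P,a[P[1],P[0]].tolist(),im[P[1],P[0]].tolist(),end=" | ")
    print()
E
```

```text
scene (np.int64(309), np.int64(192), np.int64(336), np.int64(222)) 184
130 [319 202] [232, 238, 242] [159, 153, 157] | 136 [320 203] [236, 242, 245] [197, 206, 213] | 142 [321 203] [237, 242, 245] [211, 221, 227] | 148 [323 204] [236, 241, 244] [214, 225, 230] | 154 [324 205] [227, 232, 236] [208, 218, 225] | 160 [325 205] [187, 186, 192] [218, 228, 232] | 166 [326 206] [162, 152, 158] [214, 224, 229] | 172 [327 206] [163, 153, 157] [220, 229, 233] | 178 [328 207] [161, 153, 157] [231, 237, 240] | 184 [329 207] [161, 152, 156] [229, 235, 239] | 190 [330 208] [161, 151, 156] [228, 235, 239] | 196 [332 209] [159, 150, 155] [226, 233, 236] | 
top (np.int64(296), np.int64(179), np.int64(332), np.int64(194)) 82
130 [309 185] [188, 189, 188] [172, 169, 168] | 136 [311 186] [177, 184, 185] [111, 112, 111] | 142 [313 186] [186, 192, 189] [176, 183, 184] | 148 [314 186] [193, 197, 192] [186, 194, 196] | 154 [316 186] [195, 200, 194] [190, 198, 199] | 160 [318 187] [200, 204, 198] [187, 194, 196] | 166 [319 187] [204, 208, 202] [188, 196, 197] | 172 [321 187] [202, 205, 200] [189, 197, 198] | 178 [323 188] [169, 174, 168] [188, 195, 196] | 184 [324 188] [168, 172, 166] [184, 192, 192] | 190 [326 188] [165, 169, 165] [150, 154, 151] | 196 [328 189] [184, 181, 179] [176, 173, 171] |
```

In the top view, cream core pixels now span about 139–187 mm ahead of the cradle point, so its centre is about 163 mm, with a dark gap behind it at 136 mm. It's clear of the sleeve. One more harmless stroke makes sure of the ram travel, then I'll back off.

{"api": "step_arm", "payload": {
  "targets": [0, -0.001, 0.0138, 0, 0, 0, 0, 0, -0.001, 0.0138, 0, 0, 0, 0, 0, -0.001, 0.0138, 0, 0, 0, 0, 0, -0.001, 0.0138, 0, 0, 0, 0, 0, 0, 0, 0, 0, 0, 0, 0, 0, 0, 0, 0, 0, 0]
}}

```text
time: 21.05
tool_pos: [617.1, 194.9, 63.6]
eef_rot: [[0.987, -0.162, 0.002], [-0.162, -0.987, 0.007], [0.001, -0.007, -1.0]]
contact_force: [-4.6, 6.6, 22.6]
finger_gap: -0.0
```

{"api": "step_arm", "payload": {
  "targets": [0, 0.001, -0.0138, 0, 0, 0, 0, 0, 0.001, -0.0138, 0, 0, 0, 0, 0, 0.001, -0.0138, 0, 0, 0, 0, 0, 0.001, -0.0138, 0, 0, 0, 0, 0, 0, -0.03, 0, 0, 0, 0, 0, 0, -0.03, 0, 0, 0, 0, 0, 0, -0.03, 0, 0, 0, 0, 0, 0, 0, 0, 0, 0, 0]
}}

```text
time: 22.05
tool_pos: [616.4, 188.2, 208.0]
eef_rot: [[0.987, -0.163, 0.001], [-0.163, -0.987, 0.002], [0.001, -0.002, -1.0]]
contact_force: [-0.0, -0.3, 0.7]
finger_gap: -0.2
```

```bash
python3 look.py w12; python3 - <<'E'
from station import robot
import cv2,pickle
from h import *
s=robot.read_camera("top")[:,:,::-1]
X=np.array([np.cos(-1.734),np.sin(-1.734),0]);Y=np.array([-X[1],X[0],0]);Z=np.array([0,0,1.]);B=np.array([604.5,136.9,0])
c=robot.get_calibration("top")
print([(q,s[tuple(np.round(proj(c,B+q*X+44*Z)).astype(int)[::-1])].tolist()) for q in range(127,202,3)])
# wrist: bystander and jack checks: pad rear edge, base/rails profile
c,o=pickle.load(open("w12.pkl","rb"));g=cv2.imread("pics/w12_raw.png");G=cv2.cvtColor(g,6)
prof=lambda P:[int(v) for v in cv2.remap(G,*[np.float32(k)[None] for k in fproj(c,np.array(P))],1)[0]]
H=np.array([597.6,89.3,49])
print("pad along, -130..-50 step 4 (rest plane z)",prof([H-q*X+(67+.31*(q-88))*Z for q in range(130,50,-4)]))
print("across base at x=-50,z=18, y -40..40 step 2",prof([B-50*X+y*Y+16*Z for y in range(-40,41,2)]))
E
python3 - <<'E'
import cv2,numpy as np
from station import robot
a=cv2.imread("pics/top1.png");b=robot.read_camera("top")[:,:,::-1]
for n,u,v in(("cup",369,234),("wash",431,219),("timer",205,229)):
    t=a[v-14:v+15,u-14:u+15];w=b[v-22:v+23,u-22:u+23]
    r=cv2.matchTemplate(np.ascontiguousarray(w),t,cv2.TM_CCOEFF_NORMED);print(n,round(r.max(),3),np.unravel_index(r.argmax(),r.shape),"(8,8)=unmoved")
E
```

```text
22.05 [616.4 188.2 208. ] [[0.987, -0.163, 0.001], [-0.163, -0.987, 0.002], [0.001, -0.002, -1.0]] 309.70691628693146 318.4824065395228 202.49743091398133 [630.6 267.2 365. ]
[(127, [174, 169, 168]), (130, [174, 169, 168]), (133, [142, 139, 138]), (136, [111, 111, 111]), (139, [140, 145, 146]), (142, [172, 179, 180]), (145, [185, 193, 194]), (148, [185, 193, 194]), (151, [188, 196, 197]), (154, [190, 197, 198]), (157, [185, 193, 193]), (160, [186, 194, 195]), (163, [186, 194, 195]), (166, [187, 194, 196]), (169, [188, 195, 196]), (172, [188, 195, 196]), (175, [188, 196, 197]), (178, [186, 194, 194]), (181, [186, 194, 194]), (184, [181, 189, 189]), (187, [164, 171, 169]), (190, [149, 153, 151]), (193, [151, 151, 149]), (196, [174, 171, 170]), (199, [174, 171, 170])]
pad along, -130..-50 step 4 (rest plane z) [53, 99, 207, 211, 134, 33, 40, 43, 44, 43, 45, 44, 44, 44, 44, 43, 42, 157, 230, 229]
across base at x=-50,z=18, y -40..40 step 2 [161, 176, 184, 217, 119, 128, 120, 155, 160, 44, 61, 111, 118, 126, 141, 138, 134, 186, 201, 196, 200, 204, 210, 213, 213, 215, 202, 199, 190, 181, 149, 95, 85, 182, 157, 170, 141, 142, 177, 210, 211]
cup 0.999 (np.int64(8), np.int64(8)) (8,8)=unmoved
wash 0.997 (np.int64(8), np.int64(8)) (8,8)=unmoved
timer 0.999 (np.int64(8), np.int64(8)) (8,8)=unmoved
```

```bash
python3 -c "
from station import robot
print(robot.sign_off(),robot.get_obs()['time'])"
```

```text
the job is handed in; nothing more can be done
the job is handed in; nothing more can be done
```

The jack is seated in the cradle, the core is out in the trough, and I have handed the job in; no verdict was reported. I gripped the jack's head, set it between the rails and stops, and pumped the lever through five strokes to its stop, letting it back up each time. The whole run took about 22 s.

**Last checks**
- **Core:** it spans about 139–188 mm ahead of the cradle point, so its centre is about 163 mm, clear of the sleeve. The fifth stroke did not move it, which suggests the ratchet had run out of teeth; I had no direct reading of the ram.
- **Jack and lever:** the lever pad's image profile matches its rest position. The base lies centred between the rails, and the arm is clear with no contact force.
- **Bystanders:** the cup, wash bottle and timer match their starting positions in the top view, with zero pixel shift.

**What disagreed**
- **Finger reach:** with the jaws shut, contact with the lever pad came about 30 mm lower than the stated fingertip reach implies. I found the bottom of the stroke from the force rise and the pad edge in the wrist images instead.
- **Camera offset:** the gripped jack appeared about 1.3 mm to the side of where the wrist camera should have shown it. The bed showed a similar offset, so I placed the jack relative to the bed.
- **Pictures:** I had used up the 12-picture limit by the first press, so the later checks are numerical readings of the images.

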